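Post the matchbox through the sprung flap of the hand-in box

ROBOT

A 6-joint arm with a two-finger parallel gripper is mounted at the origin on a cart in front of the work surface, level with it; the furniture and walls round the work are solid. World frame = base frame: x ahead of the robot, y to its left, z up, the work surface at z = 0. Lengths are in m, angles in degrees, forces in N, time in s.
With the tool pointing down it reaches from about 0.4 to 0.825 m from the base axis. Payload 7 kg.
Tool frame: the origin (TCP) lies on the centre line of the jaws, within the pads' length; the fingertips stand 22 mm ahead of it and the grasp point (between the pads) lies 3 mm ahead of it; z points along the fingers, y is the line along which they close (so a half turn about z gives the same grasp; the last joint's range is limited). The gripper opens to 88 mm and grips with 3 to 60 N. Pads are 19 mm wide; open, the fingers measure 130 mm over their backs; the gripper's body (78 mm by 193 mm) begins 47 mm behind the grasp point.
Start: joints at [-51.56, 20.546, 0.682, 0, -70.136, -16.507], TCP at [0.252, -0.626, 0.249] pointing down, gripper open.
Joint ranges: [-176.03, 176.03], [-82.01, 121.73], [-58.28, 71.71], [-173.87, 95.51], [-174.79, -0.11], [-173.66, 173.66]. Speed limits (degrees/s): [136.94, 136.94, 172.46, 180, 180, 180].

INTERFACE

Orientations are given as [roll, pitch, yaw] about the fixed x, y, z axes, in that order (R = Rz(yaw) Ry(pitch) Rx(roll)).
In Python, from plant import get_state, cams, r gives the robot as it stands.
- The arm moves only by the tool apply_moves, never from a script. Its argument "targets" is a list of rows, each an object with "dp": the shift along the world's x, y, z in m, a list of three; "yaw": the turn about the world's z in degrees. In form: [{"dp": [x, y, z], "yaw": yaw}, ...]. A call has 1 to 20 rows; each row is the pose to reach, as a shift and turn from the pose commanded when the call began; what a row does not reach only later rows make up. A row lasts 1/12 s, in which the tool goes at most 41.7 mm and 7.16 degrees, less where a joint would pass 70% of its speed; a pose out of reach is approached as far as the arm can. A call with a gripper value outside its range is refused whole. "grip" is the gripper command: -1 is fully open, 1 is shut, values between are in proportion, set as the call begins (left out, the last holds). The fingers move at their own pace and stop on an object; "squeeze" is the grip in N (left out, the last holds). Time passes only in rows, so rows that repeat a pose let the fingers close. It gives the time, the measured TCP pose, the force, the opening and the grip force at its end, in the units of the state.
- get_state(): the state, without advancing time (a new reading comes with each control period).
- cams.capture(name): name is "scene" or "side" or "wrist"; returns a dict with "image" (384x512x3 uint8, red, green, blue), "range_z" (384x512 float32, m along the optical axis (not along the pixel's ray), 0 where there is no reading), "fx", "fy", "cx", "cy" (pixels), "k1" (the pictures are not rectified: a ray, as slopes to the right and down, at radius r is drawn at 1 + k1 r^2 times it, then the intrinsics apply), "R" (3x3) and "t" (3): a world point X has camera coordinates R X + t; the wrist camera has in their place "T_tool_cam" (4x4, takes a point from camera to tool coordinates, whose origin is the TCP and whose axes are the flange's). Camera axes: x right, y down, z forward; pixel columns grow to the right and rows downward; lengths in m; the calibration is good to about 2 mm. A picture is of the moment at which its call begins: read the wrist's pose just before it.
- r.close_job(): hands the job in; it is judged then, once.
The state is a dict: "time_s": time; "joints": joint angles; "qd": joint speeds; "joint_torque": joint torques, N m; "tcp_pos": TCP position; "eef_rot": TCP orientation; "contact_force": force on the tool from outside, world axes, zero at the start; "moment": the same for the moment, N m; "gripper_width": finger opening in m; "gripper_force": force on a finger pad.
Only numpy, scipy, OpenCV 4.12 (cv2) and the standard library are available. Lean on these libraries where they do the work, as an engineer would, in place of code of your own. Each camera call takes 0.05 s, during which the arm holds its last target. There are 200 camera calls.

TASK

Matches are not allowed in the library: post the matchbox that lies on the ledge of the wooden hand-in box. With one finger push the upright brass push plate sideways, towards the ledge, and hold it there so that the sprung flap swings down wide open; meanwhile push the matchbox with the other finger along the ledge until it drops into the box, then take the hand away so that the flap shuts by itself. Pinch and lift nothing, never slide the matchbox onto the shut flap, and leave the brass seal, the rubber stamp and the pocket watch where they are.

Things in the scene. Friction and masses are not known exactly. Their poses are not given: they have to be found in the camera images.
- dropbox: Fixed dark wooden hand-in box, 228 x 163 mm. Box frame: origin on the table; x = 0 where the ledge ends and the flap begins, y = 0 the hinge line; x along the ledge towards the flap (the pushing direction, roughly away from the robot), y to the left, away from the ledge, z up. Left wall: y 5 to 11, top z 150 mm; nothing of the box lies left of it.
- ledge_end (a point): Middle of the ledge's end edge: box x 0, y -80, z 170 mm. The ledge (top z 170 mm) spans box x -140 to 0, y -106 to -46, open at its near end and left; a 3 mm high guide strip lies on it at y -52 to -46.5; a raised edge on its right (y -112 to -106) stands 10 mm above it.
- chamber (a point): Middle of the floor inside the chamber under the flap: box x 41, y -50, z 6 mm. The chamber spans x 0 to 82, y -146 to 5. Its lid, shut, is the flap's leaf, level with the ledge: x 2 to 80, y -105 to -1, top z 170 mm. The back wall (x 82 to 88) stands 10 mm above it.
- flap (a joint): Angle of the brass flap, rad: 0 shut, 1.15 stop; from about 0.9 the way is clear. One L-shaped piece on a hinge along box x at y 0, z 156 mm: level leaf and upright push plate. Pushing the plate towards box -y tips it over the ledge and swings the leaf down. Springs shut; about 4 N at 20 mm above the hinge starts it, 5 N holds it. The matchbox's weight does not open it.
- push_plate (a point): Middle of the push plate's top edge; moves with the flap; shut: box x -29.5, y 0, z 202 mm. Plate 4 mm thick, 8 mm round top edge, upright from z 156 to 206 mm, box x -136 to 77, so alongside both ledge and leaf. A finger hanging on its left, tip h above the hinge, tips it by the angle when it moves h x tan(angle) to -y from the shut plate's face (y 2 mm).
- matchbox: Loose matchbox, 37 x 54 x 15 mm, about 30 g, lying flat on the ledge with its 54 mm length nearly along the ledge. Origin: centre of its underside; its own y axis is its length, z up. With the flap open it tips into the chamber once its middle has passed the ledge's end.
- brass_seal: Brass seal with black grip, 24 mm across, 66 mm high, standing on the table left of the box; bystander. Origin: centre of its underside.
- stamp_large: Rubber stamp with a dark turned handle, 26 x 56 x 70 mm, standing on the table left of the box; bystander. Origin: centre of its underside.
- pocket_watch: Silver pocket watch, 63 x 47 x 12 mm, lying on the table right of the box; bystander. Origin: on its underside.
Mind the look-alikes: they are no part of the job. Of the things like the matchbox, leave any that is green or pink; of the rest the smaller one is meant.

How it is judged (in metres and radians):
On the way, in this order (a step that is already met when the one before it is completed fails the run):
1. the flap is pushed open (0.8 rad or more) while the matchbox still lies on the ledge (value of joint flap above 0.8 rad and x of matchbox in the frame of dropbox below -0.005 m and z of matchbox in the frame of dropbox above 0.16 m), for 0.2 s.
2. the matchbox has dropped into the chamber (x of matchbox in the frame of dropbox between 0 and 0.083 m and y of matchbox in the frame of dropbox between -0.147 and 0.005 m and z of matchbox in the frame of dropbox below 0.08 m), for 0.2 s.
At the end, for the whole second after the job is handed in: The matchbox rests inside the chamber (its origin below 80 mm over the table, between the chamber's walls) and the flap has shut to under 0.08 rad (all of step 2 and value of joint flap below 0.08 rad and linear speed of matchbox below 0.03 m/s); the robot touches nothing.
It fails at once if the matchbox is lifted (15 mm or more above the ledge) (z of matchbox in the frame of dropbox above 0.185 m).
It fails at once if the matchbox is on the flap while that is shut (under 0.3 rad) (x of matchbox in the frame of dropbox above 0.004 m and z of matchbox in the frame of dropbox above 0.158 m and value of joint flap below 0.3 rad).
It fails at once if the brass seal is moved by more than 20 mm (distance of brass_seal from where it was at the start of the episode above 0.02 m).
It fails at once if the stamp large is moved by more than 20 mm (distance of stamp_large from where it was at the start of the episode above 0.02 m).
It fails at once if the pocket watch is moved by more than 20 mm (distance of pocket_watch from where it was at the start of the episode above 0.02 m).
It also fails if it takes over 40 s, if anything falls off the work surface, if the arm or the gripper's body presses on something with over 40 N, if the wrist force passes 120 N, or if a joint passes its speed limit or range.

## Working session

There is one attempt and no reset: what is moved stays moved. The work goes in short steps, Python scripts to look and compute and a tool call to move; the robot and the scene stay as the last step left them, time stands still between calls to the robot, and variables do not carry over. Pictures are saved under pics/ and viewed, at most 10 in all, crops included, and the job is handed in when it is done.

Besides the shell and the picture viewer there is one more tool, called after "Call:" as a command line: name --argument value ..., lists and objects as JSON in quotes. apply_moves: Moves the arm, as the interface text tells. Its arguments: {"type":"object","properties":{"targets":{"type":"array","items":{"type":"object","properties":{"dp":{"type":"array","items":{"type":"number"}},"yaw":{"type":"number"}}}},"grip":{"type":"number"},"squeeze":{"type":"number"}},"required":["targets"]}

```bash
mkdir -p pics; python3 - <<'E'
from plant import get_state,cams
import cv2,numpy as np,pickle
s=get_state();print(s)
d={}
for n in("scene","side"):
    c=cams.capture(n);d[n]=c;cv2.imwrite(f"pics/{n}0.png",c["image"][:,:,::-1])
    print(n,{k:c[k] for k in("fx","fy","cx","cy","k1","R","t")})
pickle.dump(d,open("c0.pkl","wb"))
E
```

```text
{'time_s': 0.0, 'joints': array([-5.15590744e+01,  2.05912528e+01,  6.34014643e-01, -1.92614923e-02,
       -7.01366231e+01, -1.65047743e+01]), 'qd': array([ 0.01808627, -0.00578301,  0.06166934, -0.04889674,  0.1251763 ,
       -0.11765512]), 'joint_torque': array([-4.03969289e-04, -5.82724893e+01,  2.93044960e+01,  6.99740231e+00,
        6.80366720e-03, -1.69117775e-04]), 'tcp_pos': array([ 0.25194173, -0.62572951,  0.24762925]), 'eef_rot': array([ 1.79904862e+02, -9.30700800e-03, -1.58070400e+02]), 'contact_force': array([0.26419605, 0.24605535, 0.84491038]), 'moment': array([ 0.0152532 , -0.03980135,  0.01608243]), 'gripper_force': 0.0, 'gripper_width': 0.08730379304324473}
scene {'fx': 417.34014102917433, 'fy': 417.34014102917433, 'cx': 256.02873621902717, 'cy': 188.64700016472486, 'k1': -0.0117630561416375, 'R': array([[-0.82923418, -0.55864219,  0.01701688],
       [-0.26940069,  0.37284429, -0.88792477],
       [ 0.48968759, -0.74088193, -0.45967382]]), 't': array([0.51286389, 0.2195206 , 0.76127916])}
side {'fx': 381.46790400800467, 'fy': 381.46790400800467, 'cx': 254.3061608108345, 'cy': 189.0302719727904, 'k1': -0.0038580063894802933, 'R': array([[-0.98494747, -0.17133295, -0.02288032],
       [-0.06656694,  0.49812941, -0.86454377],
       [ 0.15952219, -0.85000712, -0.50203641]]), 't': array([0.54455757, 0.14194846, 0.91536434])}
```

View pics/scene0.png

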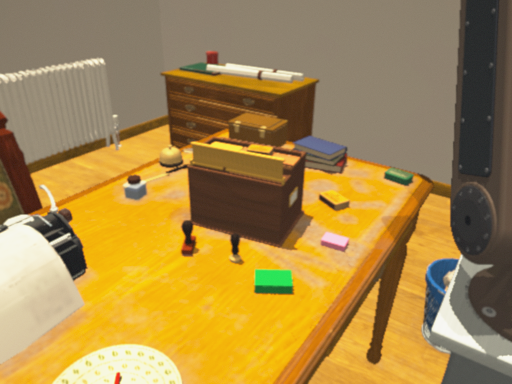

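View pics/side0.png

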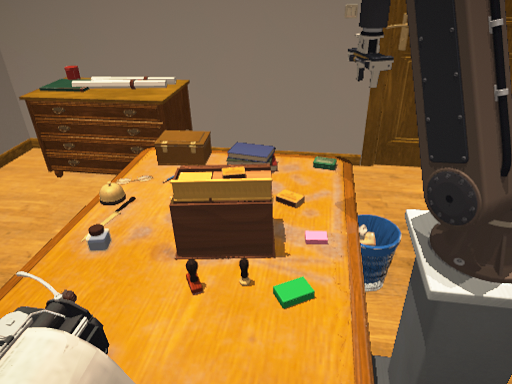

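The scene shows the box near (245,190) with its brass plate at (235,160). The matchbox peeks over the plate at about (233,172) in the side view. The green, pink and larger yellow boxes lie on the table as decoys.

```bash
cat >h.py <<'E'
import numpy as np,cv2
def cloud(c,Rt=None):
    h,w=c["range_z"].shape
    K=np.array([[c["fx"],0,c["cx"]],[0,c["fy"],c["cy"]],[0,0,1]])
    u,v=np.meshgrid(np.arange(w),np.arange(h))
    n=cv2.undistortPoints(np.stack([u,v],-1).reshape(-1,1,2).astype(float),K,np.array([c["k1"],0,0,0.])).reshape(h,w,2)
    z=c["range_z"];P=np.dstack([n[...,0]*z,n[...,1]*z,z])
    if Rt is None: return (P-c["t"])@c["R"]
    return P@Rt[:3,:3].T+Rt[:3,3]
E
python3 - <<'E'
import pickle,numpy as np,cv2
from h import cloud
d=pickle.load(open("c0.pkl","rb"))
for n,c in d.items():
    P=cloud(c);hsv=cv2.cvtColor(c["image"],cv2.COLOR_RGB2HSV)
    yel=(hsv[...,0]>18)&(hsv[...,0]<32)&(hsv[...,1]>120)&(hsv[...,2]>90)
    m=yel&(P[...,2]>.16)&(P[...,2]<.215)&(c["range_z"]>0)&(P[...,0]>.3)&(P[...,0]<.95)&(abs(P[...,1])<.6)
    k,l,st,ce=cv2.connectedComponentsWithStats(m.astype(np.uint8))
    for i in range(1,k):
        if st[i,4]<40: continue
        Q=P[l==i]
        (cx,cy),(w,h),a=cv2.minAreaRect(Q[:,:2].astype(np.float32))
        print(n,st[i],Q.min(0).round(3),Q.max(0).round(3),(cx,cy,w,h,a))
        f=(Q[:,2]>.17)&(Q[:,2]<.2)
        L=cv2.fitLine(Q[f][:,:2].astype(np.float32),cv2.DIST_HUBER,0,.001,.001).ravel();s=(Q[f][:,:2]-L[2:])@L[:2]
        print("  line",L,np.degrees(np.arctan2(L[1],L[0])),np.percentile(s,[0,.5,2,98,99.5,100]).round(4))
    w=(P[...,2]>.03)&(P[...,2]<.145)&(P[...,0]>.3)&(P[...,0]<1)&(abs(P[...,1])<.5)&(hsv[...,2]<90)
    k,l,st,ce=cv2.connectedComponentsWithStats(w.astype(np.uint8))
    i=1+st[1:,4].argmax();Q=P[l==i];print(" wall",st[i],Q.min(0).round(3),Q.max(0).round(3))
    # bystanders: small objects z>.01
    o=(P[...,2]>.012)&(P[...,2]<.12)&(P[...,0]>.3)&(P[...,0]<.95)&(abs(P[...,1])<.6)&(c["range_z"]>0)
    k,l,st,ce=cv2.connectedComponentsWithStats(o.astype(np.uint8))
    for i in range(1,k):
        if st[i,4]>60: print("  obj",st[i],np.median(P[l==i],0).round(3),P[l==i].max(0).round(3))
E
```

```text
scene [ 191  142  106   36 1727] [0.493 0.002 0.16 ] [0.729 0.132 0.206] (0.6130310893058777, 0.05974036455154419, 0.22456733882427216, 0.11502820253372192, 10.455748558044434)
  line [0.98447335 0.1755341  0.5852545  0.10833061] 10.10974 [-0.0896 -0.0882 -0.0854  0.1151  0.1199  0.1312]
scene [248 144  24   8 123] [0.568 0.006 0.17 ] [0.638 0.049 0.186] (0.6036118268966675, 0.02860000543296337, 0.04197107255458832, 0.07096394151449203, 87.3221664428711)
  line [0.97912115 0.20327769 0.586012   0.02764576] 11.728694 [-0.0184 -0.0183 -0.0172  0.0322  0.0442  0.0466]
 wall [ 189  160  117   74 4856] [ 0.489 -0.054  0.03 ] [0.712 0.142 0.145]
  obj [ 230  113   59   34 1467] [ 0.848 -0.346  0.068] [ 0.95  -0.323  0.088]
  obj [ 293  136   54   32 1117] [ 0.605 -0.337  0.052] [ 0.704 -0.304  0.064]
  obj [ 188  169  118   72 4652] [0.569 0.115 0.068] [0.716 0.142 0.12 ]
  obj [384 168  30  14 235] [ 0.376 -0.387  0.019] [ 0.418 -0.363  0.022]
  obj [123 174  25  23 407] [0.909 0.138 0.036] [0.945 0.155 0.058]
  obj [320 189  29  18 266] [ 0.471 -0.146  0.018] [ 0.511 -0.111  0.02 ]
  obj
[... 1622 characters left out ...]
084 0.119]
  obj [ 171  214  102   41 3734] [0.603 0.119 0.069] [0.717 0.143 0.12 ]
  obj [ 85 224  26  25 478] [0.914 0.138 0.038] [0.945 0.151 0.059]
  obj [305 231  23  10 178] [0.392 0.024 0.013] [0.42  0.044 0.016]
  obj [186 259  17  32 333] [0.643 0.229 0.029] [0.669 0.249 0.07 ]
  obj [239 259  10  21 160] [0.539 0.202 0.049] [0.55  0.206 0.064]
  obj [273 277  42  28 683] [0.432 0.223 0.019] [0.475 0.258 0.024]
  obj [ 63 290  14  12  81] [0.801 0.391 0.115] [0.814 0.397 0.12 ]
  obj [  0 302  50  45 669] [0.88  0.438 0.097] [0.914 0.477 0.119]
  obj [  46  303   90   81 3484] [0.723 0.478 0.098] [0.835 0.542 0.12 ]
  obj [  0 312  42  48 279] [0.839 0.463 0.112] [0.923 0.522 0.12 ]
```

```bash
cat >>h.py <<'E'
def fit(Q):
    f=np.ones(len(Q),bool)
    for _ in range(8):
        L=cv2.fitLine(Q[f].astype(np.float32),cv2.DIST_HUBER,0,.001,.001).ravel().astype(float)
        if L[0]<0:L[:2]*=-1
        n=np.array([-L[1],L[0]]);r=(Q-L[2:])@n;f=abs(r)<.003
    s=(Q[f]-L[2:])@L[:2]
    return L,np.degrees(np.arctan2(L[1],L[0])),r[f].std(),f.sum(),s,f
E
python3 - <<'E'
import pickle,numpy as np,cv2
from h import cloud,fit
d=pickle.load(open("c0.pkl","rb"))
for n,c in d.items():
    P=cloud(c);hsv=cv2.cvtColor(c["image"],cv2.COLOR_RGB2HSV)
    yel=(hsv[...,0]>18)&(hsv[...,0]<32)&(hsv[...,1]>120)&(hsv[...,2]>90)
    reg=(P[...,0]>.45)&(P[...,0]<.75)&(P[...,1]>-.1)&(P[...,1]<.17)
    for nm,m in(("wall",reg&~yel&(P[...,2]>.04)&(P[...,2]<.14)&(P[...,1]>.09)),("plate",reg&yel&(P[...,2]>.16)&(P[...,2]<.2)&(P[...,1]>.07))):
        L,a,sd,k,s,f=fit(P[m][:,:2])
        p0,p1=[L[2:]+q*L[:2] for q in np.percentile(s,[1,99])]
        print(n,nm,round(a,2),sd.round(4),k,p0.round(4),p1.round(4))
    m=reg&(P[...,2]>.2)&(P[...,2]<.212);Q=P[m];print(" top",len(Q),Q[Q[:,0].argmin()],Q[Q[:,0].argmax()])
E
```

```text
scene wall 10.01 0.0012 3571 [0.491  0.1007] [0.7114 0.1397]
scene plate 10.02 0.0012 1222 [0.4999 0.0932] [0.7006 0.1286]
 top 265 [0.49179982 0.08930534 0.20074193] [0.70730007 0.13060308 0.20067779]
side wall 9.96 0.0011 3547 [0.4948 0.1003] [0.7133 0.1387]
side plate -78.11 0.0007 4 [0.7128 0.1291] [0.7238 0.0771]
 top 282 [0.49379862 0.09219954 0.20159519] [0.70806734 0.13166101 0.20289693]
```

Call:
apply_moves --targets '[{"dp": [0.015, 0.035, 0.03], "yaw": -2}, {"dp": [0.03, 0.07, 0.06], "yaw": -4}, {"dp": [0.045, 0.105, 0.09], "yaw": -6}, {"dp": [0.06, 0.14, 0.11], "yaw": -8}, {"dp": [0.075, 0.175, 0.13], "yaw": -10}, {"dp": [0.09, 0.21, 0.15], "yaw": -12}, {"dp": [0.105, 0.245, 0.15], "yaw": -12}, {"dp": [0.12, 0.28, 0.15], "yaw": -12}, {"dp": [0.135, 0.315, 0.15], "yaw": -12}, {"dp": [0.15, 0.35, 0.15], "yaw": -12}, {"dp": [0.165, 0.385, 0.15], "yaw": -12}, {"dp": [0.18, 0.42, 0.15], "yaw": -12}, {"dp": [0.195, 0.455, 0.15], "yaw": -12}, {"dp": [0.21, 0.49, 0.15], "yaw": -12}, {"dp": [0.225, 0.525, 0.15], "yaw": -12}, {"dp": [0.24, 0.56, 0.15], "yaw": -12}, {"dp": [0.255, 0.595, 0.15], "yaw": -12}, {"dp": [0.27, 0.63, 0.15], "yaw": -12}, {"dp": [0.275, 0.65, 0.15], "yaw": -12}, {"dp": [0.275, 0.65, 0.15], "yaw": -12}]' --grip 0 --squeeze 40

```text
time_s: 1.77
tcp_pos: [0.5279, 0.0274, 0.3972]
eef_rot: [180.0, -0.1, -169.9]
contact_force: [0.4, -0.8, 0.7]
gripper_width: 0.0437
gripper_force: 0.0
```

```bash
cat >>h.py <<'E'
from scipy.spatial.transform import Rotation as Ro
ex=np.array([.9848,.1736]);ey=np.array([-.1736,.9848]);O=np.array([.6298,.1138])
def tobox(P):
    q=P[...,:2]-O;return np.dstack([q@ex,q@ey,P[...,2]]) if P.ndim==3 else np.c_[q@ex,q@ey,P[:,2]]
E
cat >w.py <<'E'
import sys,numpy as np,cv2
from plant import get_state,cams
from h import *
s=get_state();c=cams.capture("wrist");cv2.imwrite(f"pics/{sys.argv[1]}.png",c["image"][:,:,::-1])
T=np.eye(4);T[:3,:3]=Ro.from_euler("xyz",s["eef_rot"],degrees=True).as_matrix();T[:3,3]=s["tcp_pos"]
print(s["time_s"],s["tcp_pos"],s["eef_rot"],s["gripper_width"],"tcp box",tobox(s["tcp_pos"][None]))
print(c["T_tool_cam"].round(3))
P=cloud(c,T@c["T_tool_cam"]);B=tobox(P);ok=c["range_z"]>0
hsv=cv2.cvtColor(c["image"],cv2.COLOR_RGB2HSV)
def rep(n,m):
    Q=B[m&ok]
    if len(Q)>20: print(n,len(Q),np.percentile(Q,[1,50,99],axis=0).round(4).tolist(),cv2.minAreaRect(Q[:,:2].astype(np.float32)))
rep("mbox top",(B[...,2]>.179)&(B[...,2]<.192)&(B[...,1]<-.055)&(B[...,1]>-.104)&(B[...,0]<-.005)&(B[...,0]>-.14))
rep("plate top",(B[...,2]>.196)&(B[...,2]<.212)&(abs(B[...,1])<.02)&(B[...,0]<.1)&(B[...,0]>-.2))
rep("right edge",(B[...,2]>.175)&(B[...,2]<.186)&(B[...,1]<-.1045)&(B[...,1]>-.12)&(B[...,0]<.0)&(B[...,0]>-.2))
rep("back wall",(B[...,2]>.175)&(B[...,2]<.186)&(B[...,0]>.07)&(B[...,0]<.1)&(B[...,1]<-.02)&(B[...,1]>-.16))
rep("ledge",(B[...,2]>.16)&(B[...,2]<.176)&(B[...,0]<.0)&(B[...,0]>-.16)&(B[...,1]<-.055)&(B[...,1]>-.1))
E
python3 w.py w1
```

```text
1.7667 [0.52793506 0.02742757 0.39719559] [ 1.79982513e+02 -1.12966701e-01 -1.69891000e+02] 0.043721338434774215 tcp box [[-0.11531084 -0.06737581  0.39719559]]
[[-0.    -0.96  -0.281  0.075]
 [ 1.    -0.    -0.    -0.001]
 [-0.    -0.281  0.96  -0.136]
 [ 0.     0.     0.     1.   ]]
mbox top 1326 [[-0.0754, -0.1005, 0.18], [-0.0495, -0.0816, 0.1855], [-0.0207, -0.0625, 0.1872]] ((-0.047591645270586014, -0.08153614401817322), (0.05475730448961258, 0.036721378564834595), 6.534460067749023)
plate top 533 [[-0.1358, -0.0059, 0.202], [-0.0919, -0.0028, 0.2056], [0.0699, 0.0013, 0.2077]] ((-0.03251385688781738, -0.0023887637071311474), (0.208421528339386, 0.007875497452914715), 0.13721905648708344)
right edge 582 [[-0.135, -0.1135, 0.1759], [-0.0743, -0.1102, 0.1801], [-0.0025, -0.1075, 0.1818]] ((-0.06794150918722153, -0.11049973964691162), (0.1358550488948822, 0.006198675837367773), 0.1093691810965538)
back wall 302 [[0.072, -0.1128, 0.1751], [0.0866, -0.0831, 0.1799], [0.0925, -0.0522, 0.1817]] ((0.08301804214715958, -0.08309897780418396), (0.06313523650169373, 0.01888294890522957), 83.5513916015625)
ledge 2625 [[-0.136, -0.0995, 0.1649], [-0.0961, -0.0747, 0.1704], [-0.0008, -0.0554, 0.173]] ((-0.06821238994598389, -0.07750526070594788), (0.13624556362628937, 0.044973038136959076), 0.07405353337526321)
```

View pics/w1.png

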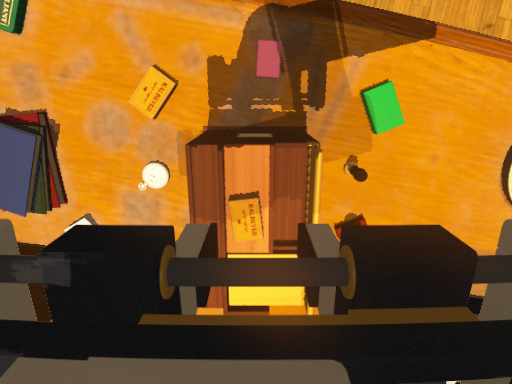

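The wrist view shows the matchbox at (246,217) on the ledge, the shut flap at (265,278), and the plate as the line at x≈317. The watch is at (155,175) and the seal at (355,168). Next I descend behind the matchbox with the plate between the fingers.

Call:
apply_moves --targets '[{"dp": [0.001, 0.028, 0], "yaw": 0}, {"dp": [0.001, 0.056, 0], "yaw": 0}, {"dp": [0.001, 0.056, -0.02], "yaw": 0}, {"dp": [0.001, 0.056, -0.045], "yaw": 0}, {"dp": [0.001, 0.056, -0.07], "yaw": 0}, {"dp": [0.001, 0.056, -0.095], "yaw": 0}, {"dp": [0.001, 0.056, -0.12], "yaw": 0}, {"dp": [0.001, 0.056, -0.145], "yaw": 0}, {"dp": [0.001, 0.056, -0.165], "yaw": 0}, {"dp": [0.001, 0.056, -0.18], "yaw": 0}, {"dp": [0.001, 0.056, -0.19], "yaw": 0}, {"dp": [0.001, 0.056, -0.197], "yaw": 0}, {"dp": [0.001, 0.056, -0.197], "yaw": 0}]'

```text
time_s: 2.9
tcp_pos: [0.5275, 0.0792, 0.2005]
eef_rot: [-180.0, -0.1, -170.1]
contact_force: [0.1, 0.2, 0.7]
gripper_width: 0.0439
gripper_force: 0.0
```

```bash
python3 w.py w2;python3 - <<'E'
from plant import cams
import cv2
c=cams.capture("scene");cv2.imwrite("pics/s2.png",cv2.resize(c["image"][100:260,150:350,::-1],None,fx=3,fy=3))
E
```

```text
2.9 [0.527545   0.07922018 0.20050291] [-1.79976486e+02 -1.03622982e-01 -1.70107618e+02] 0.04394103241410795 tcp box [[-0.10670378 -0.01630274  0.20050291]]
[[-0.    -0.96  -0.281  0.075]
 [ 1.    -0.    -0.    -0.001]
 [-0.    -0.281  0.96  -0.136]
 [ 0.     0.     0.     1.   ]]
plate top 1982 [[-0.1363, -0.006, 0.1966], [-0.1167, -0.0009, 0.2055], [-0.0775, 0.0193, 0.2114]] ((-0.10622936487197876, 0.006874151062220335), (0.02592458575963974, 0.061309028416872025), 89.2123794555664)
right edge 563 [[-0.1362, -0.1136, 0.1751], [-0.1261, -0.1094, 0.1798], [-0.1148, -0.1074, 0.1814]] ((-0.12517112493515015, -0.11068343371152878), (0.023045940324664116, 0.007006077561527491), 0.2764229476451874)
ledge 3797 [[-0.1364, -0.0996, 0.1608], [-0.1248, -0.0764, 0.1702], [-0.1049, -0.0553, 0.1717]] ((-0.09301114082336426, -0.07749466598033905), (0.08742943406105042, 0.044984254986047745), 0.001552385394461453)
```

View pics/s2.png

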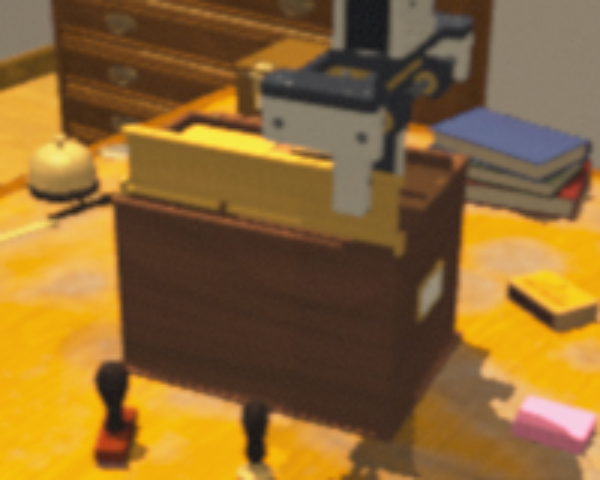

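View pics/w2.png

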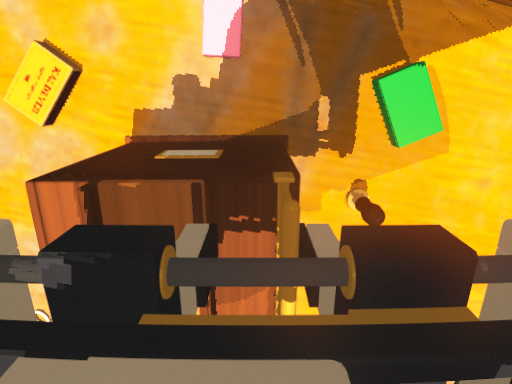

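Call:
apply_moves --targets '[{"dp": [0.001, -0.004, 0], "yaw": 0}, {"dp": [0.0015, -0.008, 0], "yaw": 0}, {"dp": [0.002, -0.012, 0], "yaw": 0}, {"dp": [0.003, -0.016, 0], "yaw": 0}, {"dp": [0.0035, -0.02, 0], "yaw": 0}, {"dp": [0.004, -0.024, 0], "yaw": 0}, {"dp": [0.005, -0.028, 0], "yaw": 0}, {"dp": [0.0055, -0.032, 0], "yaw": 0}, {"dp": [0.006, -0.0345, 0], "yaw": 0}, {"dp": [0.006, -0.0345, 0], "yaw": 0}, {"dp": [0.006, -0.0345, 0], "yaw": 0}]' --grip 0.18

```text
time_s: 3.92
tcp_pos: [0.5348, 0.0453, 0.2023]
eef_rot: [180.0, 0.1, -170.1]
contact_force: [0.9, 2.6, 1.9]
gripper_width: 0.036
gripper_force: 1.6
```

```bash
cat >f.py <<'E'
import sys,numpy as np,cv2
from plant import get_state,cams
from h import *
s=get_state();print(s["time_s"],s["gripper_width"],s["contact_force"],"tcp box",tobox(s["tcp_pos"][None]))
c=cams.capture("scene");B=tobox(cloud(c));cv2.imwrite(f"pics/{sys.argv[1]}.png",cv2.resize(c["image"][100:260,150:350,::-1],None,fx=3,fy=3))
hsv=cv2.cvtColor(c["image"],cv2.COLOR_RGB2HSV)
yel=(hsv[...,0]>15)&(hsv[...,0]<34)&(hsv[...,1]>110)&(hsv[...,2]>80)
m=yel&(B[...,2]>.158)&(B[...,2]<.21)&(B[...,1]>-.06)&(B[...,1]<.015)&(B[...,0]>-.05)&(B[...,0]<.07)
Q=B[m];A=Q-Q.mean(0);n=np.linalg.svd(A)[2][2] if len(Q)<5000 else None;n=n*np.sign(n[1]);print("plate n",n.round(3),"angle",np.arctan2(n[2],n[1]),len(Q))
E
python3 f.py s3
```

```text
3.9167 0.035983013966328914 [0.86330498 2.64344895 1.90508879] tcp box [[-0.10548256 -0.05092243  0.20230373]]
plate n [-0.002  0.549  0.836] angle 0.9893898890814504 898
```

View pics/s3.png

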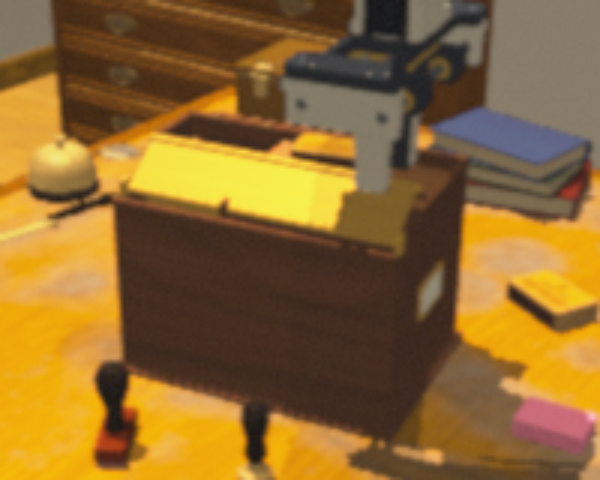

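The flap stands at about 0.99 rad, with the matchbox still on the ledge at (330,145). Now I push along the ledge.

Call:
apply_moves --targets '[{"dp": [0.005, 0.0, -0.001], "yaw": 0}, {"dp": [0.01, 0.001, -0.002], "yaw": 0}, {"dp": [0.015, 0.0017, -0.002], "yaw": 0}, {"dp": [0.02, 0.0025, -0.002], "yaw": 0}, {"dp": [0.025, 0.0034, -0.002], "yaw": 0}, {"dp": [0.03, 0.0043, -0.002], "yaw": 0}, {"dp": [0.035, 0.0052, -0.002], "yaw": 0}, {"dp": [0.04, 0.006, -0.002], "yaw": 0}, {"dp": [0.045, 0.0069, -0.002], "yaw": 0}, {"dp": [0.05, 0.0078, -0.002], "yaw": 0}, {"dp": [0.055, 0.0087, -0.002], "yaw": 0}, {"dp": [0.055, 0.0087, -0.002], "yaw": 0}]'

```text
time_s: 4.97
tcp_pos: [0.5903, 0.0543, 0.1995]
eef_rot: [-180.0, 0.0, -170.1]
contact_force: [-0.7, 1.5, 3.1]
gripper_width: 0.0361
gripper_force: 1.6
```

```bash
python3 f.py s4
```

```text
4.9667 0.036082161309570815 [-0.74436175  1.47439953  3.12592745] tcp box [[-0.04926874 -0.05174351  0.19953425]]
plate n [0.002 0.504 0.864] angle 1.0421893894502727 795
```

View pics/s4.png

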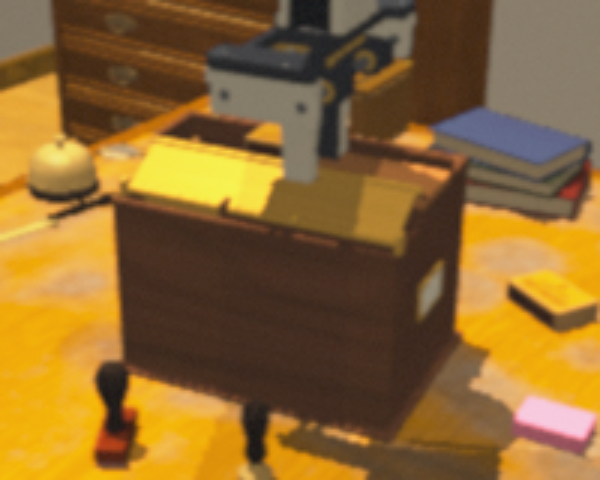

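The flap is at 1.04 rad. The matchbox corner, at (265,130), now overhangs the opening, so I keep pushing.

Call:
apply_moves --targets '[{"dp": [0.005, 0.0009, 0], "yaw": 0}, {"dp": [0.01, 0.0017, 0], "yaw": 0}, {"dp": [0.015, 0.0026, 0], "yaw": 0}, {"dp": [0.02, 0.0035, 0], "yaw": 0}, {"dp": [0.025, 0.0043, 0], "yaw": 0}, {"dp": [0.03, 0.0052, 0], "yaw": 0}, {"dp": [0.035, 0.006, 0], "yaw": 0}, {"dp": [0.04, 0.007, 0], "yaw": 0}, {"dp": [0.045, 0.008, 0], "yaw": 0}, {"dp": [0.048, 0.0085, 0], "yaw": 0}, {"dp": [0.048, 0.0085, 0], "yaw": 0}, {"dp": [0.048, 0.0085, 0], "yaw": 0}, {"dp": [0.048, 0.0085, 0], "yaw": 0}]'

```text
time_s: 6.1
tcp_pos: [0.6378, 0.0629, 0.1999]
eef_rot: [180.0, 0.1, -170.1]
contact_force: [0.8, 3.2, 2.5]
gripper_width: 0.0359
gripper_force: 1.6
```

```bash
python3 f.py s5; python3 w.py w5
```

```text
6.1 0.035945333104577835 [0.82926091 3.23536251 2.51980132] tcp box [[-0.00096289 -0.05152348  0.19987889]]
plate n [0.002 0.515 0.857] angle 1.0298881829768234 776
6.15 [0.63774612 0.0629446  0.19994587] [ 1.79975737e+02  1.09884890e-01 -1.70061496e+02] 0.03569586367912105 tcp box [[-0.00100316 -0.05146185  0.19994587]]
[[-0.    -0.96  -0.281  0.075]
 [ 1.    -0.    -0.    -0.001]
 [-0.    -0.281  0.96  -0.136]
 [ 0.     0.     0.     1.   ]]
mbox top 278 [[-0.0117, -0.0862, 0.1797], [-0.011, -0.0764, 0.1871], [-0.0055, -0.0705, 0.1919]] ((-0.010303385555744171, -0.07765976339578629), (0.016859866678714752, 0.005090750753879547), 70.576171875)
right edge 3234 [[-0.1185, -0.1136, 0.1752], [-0.0719, -0.1097, 0.1799], [-0.0108, -0.1075, 0.1816]] ((-0.06413223594427109, -0.1106022521853447), (0.11162381619215012, 0.0071454523131251335), 0.12416012585163116)
ledge 19642 [[-0.1203, -0.0996, 0.1688], [-0.0702, -0.0772, 0.1703], [-0.0038, -0.0555, 0.1718]] ((-0.06089794635772705, -0.0774989202618599), (0.12171604484319687, 0.0449945442378521), 0.0016624943818897009)
```

View pics/s5.png

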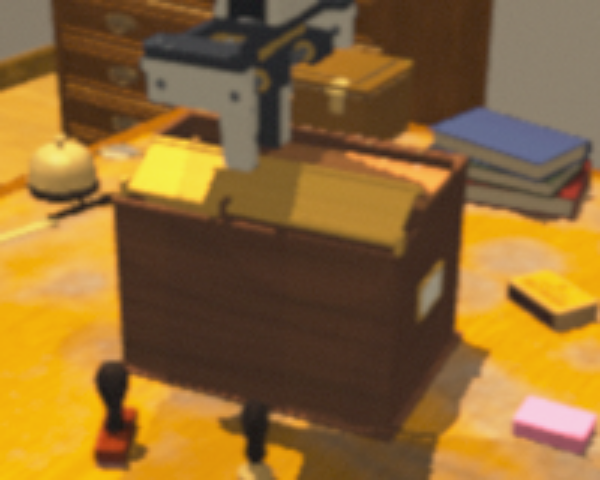

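Call:
apply_moves --targets '[{"dp": [-0.012, -0.0021, 0], "yaw": 0}, {"dp": [-0.024, -0.0042, 0], "yaw": 0}, {"dp": [-0.036, -0.0063, 0], "yaw": 0}, {"dp": [-0.048, -0.0085, 0], "yaw": 0}, {"dp": [-0.06, -0.0106, 0], "yaw": 0}, {"dp": [-0.07, -0.0123, 0], "yaw": 0}, {"dp": [-0.08, -0.0141, 0], "yaw": 0}, {"dp": [-0.08, -0.0141, 0], "yaw": 0}]'

```text
time_s: 6.87
tcp_pos: [0.5556, 0.0482, 0.2]
eef_rot: [180.0, 0.0, -170.1]
contact_force: [-2.0, 1.7, 2.6]
gripper_width: 0.0357
gripper_force: 1.7
```

```bash
python3 f.py s6; python3 - <<'E'
from plant import get_state,cams
from h import *
s=get_state()
T=np.eye(4);T[:3,:3]=Ro.from_euler("xyz",s["eef_rot"],degrees=True).as_matrix();T[:3,3]=s["tcp_pos"]
for n in("scene","side","wrist"):
    c=cams.capture(n);B=tobox(cloud(c,T@c["T_tool_cam"]) if n=="wrist" else cloud(c));hsv=cv2.cvtColor(c["image"],cv2.COLOR_RGB2HSV)
    m=(B[...,0]>.003)&(B[...,0]<.08)&(B[...,1]>-.145)&(B[...,1]<-.048)&(c["range_z"]>0)
    for a,b in((0,.04),(.04,.08),(.08,.15),(.15,.168),(.168,.2)):
        k=m&(B[...,2]>=a)&(B[...,2]<b)
        if k.sum(): print(n,a,b,k.sum(),np.median(hsv[k],0),B[k].min(0).round(3),B[k].max(0).round(3))
    if n=="wrist": cv2.imwrite("pics/w6.png",c["image"][:,:,::-1])
E
```

```text
6.8667 0.03573102913795192 [-2.03713472  1.74972553  2.58147379] tcp box [[-0.08441767 -0.05172906  0.20003802]]
plate n [-0.001  0.516  0.857] angle 1.0290332246248526 845
scene 0.08 0.15 9 [ 17. 173. 137.] [ 0.031 -0.145  0.135] [ 0.079 -0.142  0.14 ]
scene 0.15 0.168 125 [ 11. 133.  67.] [ 0.004 -0.144  0.156] [ 0.08  -0.101  0.168]
scene 0.168 0.2 133 [ 11. 143.  80.] [ 0.003 -0.112  0.168] [ 0.08  -0.101  0.179]
side 0.08 0.15 14 [ 10. 152.  62.] [ 0.018 -0.145  0.126] [ 0.073 -0.142  0.136]
side 0.15 0.168 159 [ 10. 154.  63.] [ 0.004 -0.145  0.156] [ 0.08  -0.104  0.168]
side 0.168 0.2 147 [ 10. 153.  64.] [ 0.003 -0.112  0.168] [ 0.079 -0.101  0.18 ]
```

View pics/s6.png

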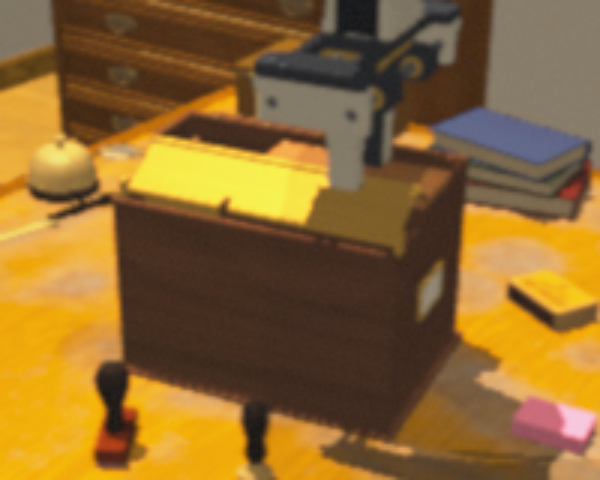

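The matchbox has gone from the ledge and nothing blocks the mouth of the chamber. Now I release the plate and lift away.

Call:
apply_moves --targets '[{"dp": [-0.001, 0.006, 0], "yaw": 0}, {"dp": [-0.002, 0.012, 0], "yaw": 0}, {"dp": [-0.003, 0.018, 0], "yaw": 0}, {"dp": [-0.004, 0.024, 0], "yaw": 0}, {"dp": [-0.005, 0.03, 0], "yaw": 0}, {"dp": [-0.006, 0.035, 0], "yaw": 0}, {"dp": [-0.007, 0.04, 0], "yaw": 0}, {"dp": [-0.007, 0.04, 0], "yaw": 0}, {"dp": [-0.007, 0.04, 0], "yaw": 0}, {"dp": [-0.007, 0.04, 0.015], "yaw": 0}, {"dp": [-0.007, 0.04, 0.035], "yaw": 0}, {"dp": [-0.007, 0.04, 0.06], "yaw": 0}, {"dp": [-0.007, 0.04, 0.09], "yaw": 0}, {"dp": [-0.007, 0.04, 0.12], "yaw": 0}, {"dp": [-0.007, 0.02, 0.15], "yaw": 0}, {"dp": [-0.02, 0, 0.18], "yaw": 0}, {"dp": [-0.04, -0.02, 0.2], "yaw": 0}, {"dp": [-0.05, -0.02, 0.2], "yaw": 0}, {"dp": [-0.05, -0.02, 0.2], "yaw": 0}]'

```text
time_s: 8.65
tcp_pos: [0.5059, 0.0273, 0.4018]
eef_rot: [179.9, 0.2, -170.2]
contact_force: [-0.9, -0.1, 0.1]
gripper_width: 0.0358
gripper_force: 0.0
```

```bash
python3 f.py s7; python3 w.py w7
```

```text
8.65 0.03576792615546312 [-0.92562506 -0.05465599  0.05248591] tcp box [[-0.13704173 -0.06365504  0.40181273]]
plate n [ 0.     1.    -0.012] angle -0.012154736099412682 977
8.7 [0.50642295 0.02792862 0.40038251] [ 1.79951008e+02  1.16944299e-01 -1.70109823e+02] 0.03599196238793816 tcp box [[-0.13640899 -0.06314788  0.40038251]]
[[-0.    -0.96  -0.281  0.075]
 [ 1.    -0.    -0.    -0.001]
 [-0.    -0.281  0.96  -0.136]
 [ 0.     0.     0.     1.   ]]
plate top 439 [[-0.1359, -0.0056, 0.202], [-0.102, -0.0023, 0.2056], [0.0537, 0.0022, 0.2077]] ((-0.04046671837568283, -0.0017577349208295345), (0.008030883967876434, 0.19219674170017242), 89.8137435913086)
right edge 325 [[-0.1356, -0.1135, 0.1757], [-0.1006, -0.1102, 0.1802], [-0.0628, -0.1075, 0.1819]] ((-0.09937185049057007, -0.11057506501674652), (0.006258807145059109, 0.07365207374095917), 89.9981460571289)
ledge 3520 [[-0.1359, -0.0996, 0.1642], [-0.0772, -0.0775, 0.1704], [-0.0094, -0.0556, 0.1721]] ((-0.0719790831208229, -0.07774664461612701), (0.12879693508148193, 0.044511809945106506), 0.07318880409002304)
```

View pics/w7.png

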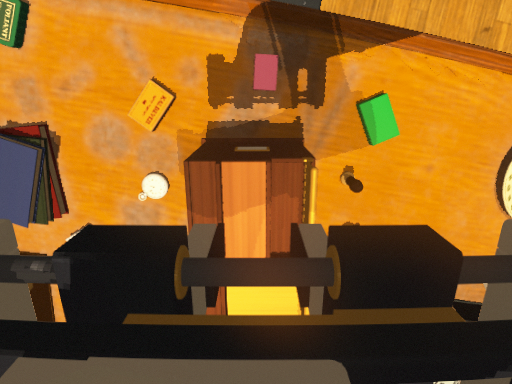

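The ledge at (245,205) is empty, the flap at (262,300) is shut, and the watch and seal are where they were. I'm handing the job in.

```bash
python3 -c "
from plant import r;print(r.close_job())"
```

```text
the job is handed in; nothing more can be done
None
```

The matchbox was pushed off the ledge into the hand-in box and the flap has shut by itself. I did not see it on the chamber floor, but the ledge is empty and nothing blocked the opening. The job is handed in, with no verdict returned.

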